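# Find the lid that rocks and press it home

## Task

Four pots in the wooden rack have identical brass push-on lids, and one lid is not fully on: it looks like the others but rocks when its rim is pressed. Press lightly on the rim of one lid after another until you find the one that rocks, then press that lid down until it is level and fully home. Use only the fingertips: do not grip or lift a lid, do not force the lids, and leave the spools and the things round the rack where they are.

Things in the scene. Friction and masses are not known exactly. Their poses are not given: they have to be found in the camera images.
- rack: Wooden rack on the bench, fixed, 205 mm (its x) x 300 mm (its y) x 30 mm thick; origin at the centre of its underside, z up. Six places, in two rows of three: centres at x = -46 and +46 mm, y = -95, 0 and +95 mm. Four hold a pot with a lid, two a thread spool, in any order.
- lid_1: One of four identical flat brass push-on lids, 69 mm across, skirt 18 mm deep, on a 66 mm amber pot in the rack. Origin on its axis, 4 mm below the flat top; z up, tilts with it. The tops lie 65 to 83 mm above the bench; pots differ in height by up to 8 mm, so height does not tell which lid is loose. A sound lid is rigid under the finger.
- lid_2: One of four identical flat brass push-on lids, 69 mm across, skirt 18 mm deep, on a 66 mm amber pot in the rack. Origin on its axis, 4 mm below the flat top; z up, tilts with it. The loose one (any of the four) starts level, 4.5 mm above its seat. 3 to 5 N on its rim, 24 mm from the centre, tips it 0.10 to 0.17 rad; released, it springs back level.
- lid_3: One of four identical flat brass push-on lids, 69 mm across, skirt 18 mm deep, on a 66 mm amber pot in the rack. Origin on its axis, 4 mm below the flat top; z up, tilts with it. Pressed at its middle the loose lid gives way at about 5 to 10 N, slides down 4.5 mm and stays where it is left: 15 to 20 N within 6 mm of the centre seats it fully.
- lid_4: One of four identical flat brass push-on lids, 69 mm across, skirt 18 mm deep, on a 66 mm amber pot in the rack. Origin on its axis, 4 mm below the flat top; z up, tilts with it. Seated, a lid no longer rocks. More than 45 N on a lid is too much.
- spool_1: Bystander: loose wooden spool of white thread, 29 mm in diameter, 40 mm tall, standing in a place of the rack; origin at the centre of its underside.
- spool_2: Bystander: loose wooden spool of red thread, 29 mm in diameter, 40 mm tall, standing in a place of the rack; origin at the centre of its underside.
- sanding_block: Bystander: loose cork-brown sanding block, 42 x 85 x 28 mm, on the bench beside the rack; origin at the centre of its underside.
- rosin_cake: Bystander: loose amber rosin cake on a wooden holder, 34 x 62 x 22 mm, on the bench beside the rack; origin at the centre of its underside.
- thumb_plane: Bystander: loose small brass plane, 22 x 66 x 26 mm, on the bench beside the rack; origin at the centre of its underside.
- tin_1: Bystander: loose round flat tin, 67 mm in diameter, 22 mm tall, on the bench beside the rack; origin at the centre of its underside.

How it is judged:
By the outcome, as a careful person would: the job done as asked, in the order asked, and still so for the second after the job is handed in, with the robot touching nothing.
It also fails if it takes over 58 s, if anything falls off the work surface, if the arm or the gripper's body presses on something with over 40 N, if the wrist force passes 120 N, or if a joint passes its speed limit or range.

## Robot

A 6-joint arm with a two-finger parallel gripper is mounted at the origin on a cart in front of the work surface, level with it; the furniture and walls round the work are solid. World frame = base frame: x ahead of the robot, y to its left, z up, the work surface at z = 0. Lengths are in m, angles in rad, forces in N, time in s.
With the tool pointing down it reaches from about 0.275 to 0.85 m from the base axis. Payload 5.2 kg.
Tool frame: the origin (TCP) lies midway between the tips of the shut fingers; the grasp point (between the pads) lies bot.grip_depth behind it (bot.grip_depth is the distance from the TCP to the grasp point, in m); z points along the fingers, y is the line along which they close (so a half turn about z gives the same grasp; the last joint's range is limited). The gripper opens to 85 mm and grips with 20 to 120 N. Pads are 22 mm wide; open, the fingers measure 114 mm over their backs; the gripper's body (76 mm by 85 mm) begins 54 mm behind the grasp point. The pads swing forward as they close: fully open they stand 13 mm farther back than shut.
Start: joints at [0.976, 0.259, 1.535, -0, 1.348, -0.203], TCP at [0.21, 0.508, 0.231] pointing down, gripper open.
Joint ranges: [-3.14, 3.14], [-0.91, 2.08], [0.19, 2.58], [-1.22, 4.36], [0.22, 2.71], [-3.12, 3.12]. Speed limits (rad/s): [2.57, 2.57, 3.14, 3.14, 3.14, 3.14].

## Interface

Orientations are given as a rotation vector (axis times angle).
In Python, from plant import bot gives the robot as it stands.
- The arm moves only by the tool move_arm, never from a script. Its argument "plan" is a list of rows, each a list of 6 numbers: the shift along the world's x, y, z in m, then the turn, a rotation vector about the world's x, y, z in degrees. A call has 1 to 20 rows; each row is the pose to reach, as a shift and turn from the pose commanded when the call began; what a row does not reach only later rows make up. A row lasts 1/10 s, in which the tool goes at most 50 mm and 8.59 degrees, less where a joint would pass 70% of its speed; a pose out of reach is approached as far as the arm can. A call with a gripper value outside its range is refused whole. "fingers" is the gripper command: -1 is shut, 1 is fully open, values between are in proportion, set as the call begins (left out, the last holds). The fingers move at their own pace and stop on an object; "force" is the grip in N (left out, the last holds). Time passes only in rows, so rows that repeat a pose let the fingers close. It gives the time, the measured TCP pose, the force, the opening and the grip force at its end, in the units of the state.
- bot.state(): the state, without advancing time (a new reading comes with each control period).
- bot.camera(name): name is "scene" or "side" or "wrist"; returns the picture (384x512x3 uint8, red, green, blue); there is no depth.
- bot.camera_model(name): a dict with "intrinsics" (3x3 intrinsics, pixels), "R" (3x3) and "t" (3): a world point X has camera coordinates R X + t; the wrist camera has in their place "T_tool_cam" (4x4, takes a point from camera to tool coordinates, whose origin is the TCP and whose axes are the flange's). Camera axes: x right, y down, z forward; pixel columns grow to the right and rows downward; lengths in m; the calibration is good to about 2 mm. A picture is of the moment at which its call begins: read the wrist's pose just before it. camera_model takes no time and is no camera call.
- bot.sign_off(): hands the job in; it is judged then, once.
The state is a dict: "time": time; "joint_pos": joint angles; "qvel": joint speeds; "effort": joint torques, N m; "eef_pos": TCP position; "tcp_rot": TCP orientation; "wrist_force": force on the tool from outside, world axes, zero at the start; "ft_torque": the same for the moment, N m; "finger_gap": opening from 0.0 (shut) to 1.0 (fully open); "finger_force": force on a finger pad.
Only numpy, scipy, OpenCV 4.12 (cv2) and the standard library are available. Lean on these libraries where they do the work, as an engineer would, in place of code of your own. Each camera call takes 0.05 s, during which the arm holds its last target. There are 200 camera calls.

## Working session

There is one attempt and no reset: what is moved stays moved. The work goes in short steps, Python scripts to look and compute and a tool call to move; the robot and the scene stay as the last step left them, time stands still between calls to the robot, and variables do not carry over. Pictures are saved under pics/ and viewed, at most 10 in all, crops included, and the job is handed in when it is done.

Besides the shell and the picture viewer there is one more tool, called after "Call:" in YAML: its name, and indented under it one key for each argument. move_arm: Moves the arm, as the interface text tells. Its arguments: {"type":"object","properties":{"plan":{"type":"array","items":{"type":"array","items":{"type":"number"}}},"fingers":{"type":"number"},"force":{"type":"number"}},"required":["plan"]}

```bash
mkdir -p pics; python3 - <<'E'
from plant import bot
import cv2,numpy as np
a=bot.camera("scene");b=bot.camera("side")
cv2.imwrite("pics/scene.png",a[:,:,::-1]);cv2.imwrite("pics/side.png",b[:,:,::-1])
for n in("scene","side"):
    m=bot.camera_model(n);print(n,np.round(m["intrinsics"],1).tolist(),(-m["R"].T@m["t"]).round(3),m["R"].round(3).tolist())
print(bot.camera_model("wrist"),bot.grip_depth);print(bot.state())
E
```

```text
scene [[475.8, 0.0, 253.3], [0.0, 475.8, 192.5], [0.0, 0.0, 1.0]] [-0.188  0.786  0.779] [[-0.638, -0.77, -0.02], [-0.428, 0.375, -0.822], [0.641, -0.516, -0.569]]
side [[495.6, 0.0, 258.2], [0.0, 495.6, 189.8], [0.0, 0.0, 1.0]] [ 0.537 -0.988  0.537] [[1.0, -0.021, -0.002], [-0.009, -0.375, -0.927], [0.018, 0.927, -0.375]]
{'intrinsics': array([[273.36332863,   0.        , 252.38046661],
       [  0.        , 273.36332863, 190.05074777],
       [  0.        ,   0.        ,   1.        ]]), 'T_tool_cam': array([[ 7.31503605e-04, -9.56997652e-01, -2.90094741e-01,
         7.46861944e-02],
       [ 9.99999536e-01,  8.81744636e-04, -3.87198611e-04,
         8.19770852e-04],
       [ 6.26337644e-04, -2.90094324e-01,  9.56997853e-01,
        -1.43264593e-01],
       [ 0.00000000e+00,  0.00000000e+00,  0.00000000e+00,
         1.00000000e+00]])} 0.0187
{'time': 0.1, 'joint_pos': array([ 9.76209147e-01,  2.59273786e-01,  1.53599785e+00, -2.09055149e-05,
        1.34799266e+00, -2.02758213e-01]), 'qvel': array([-0.00102337, -0.00108824, -0.00380081,  0.00050827, -0.00090384,
       -0.0003635 ]), 'effort': array([ 1.52657485e-03, -4.46967494e+01, -2.91247094e+01, -2.23285770e-04,
        6.21962317e-03, -2.71324211e-05]), 'eef_pos': array([0.20972069, 0.50792219, 0.23054614]), 'tcp_rot': array([-6.11423763e-01, -3.08087659e+00,  2.43183139e-03]), 'wrist_force': array([-0.49889545,  0.39099801,  0.3124491 ]), 'ft_torque': array([-0.03875988,  0.04596144,  0.01949048]), 'finger_force': 0.0, 'finger_gap': 0.999110514775191}
```

View pics/scene.png

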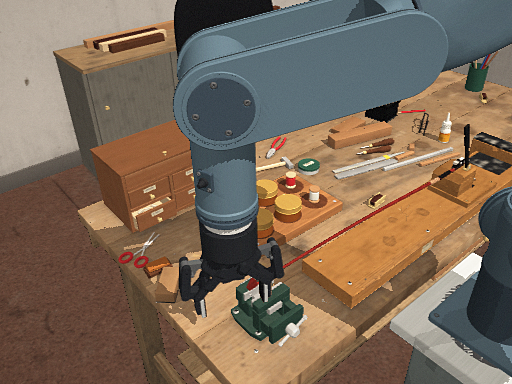

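View pics/side.png

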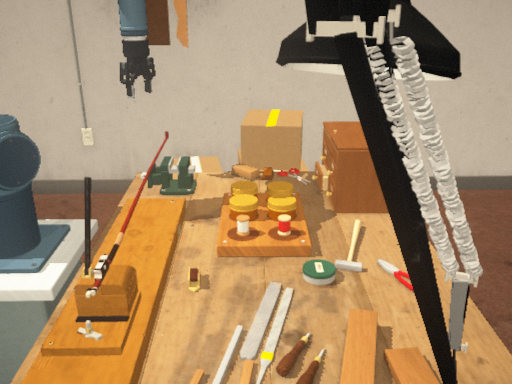

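The scene view shows the arm hiding part of the rack. The side view shows four brass lids near (244,187), (280,188), (243,202) and (282,204), with the spools in the near row. There is a lamp at the right.

```bash
cat > h.py <<'E'
import cv2,numpy as np
from plant import bot
from scipy.spatial.transform import Rotation as Ro
def ray(n,u,v,st=None):
    m=bot.camera_model(n);d=np.linalg.inv(m["intrinsics"])@[u,v,1]
    if n=="wrist":
        T=m["T_tool_cam"];Rt=Ro.from_rotvec(st["tcp_rot"]).as_matrix()
        return Rt@T[:3,3]+st["eef_pos"],Rt@T[:3,:3]@d
    R=np.array(m["R"]);return -R.T@m["t"],R.T@d
def onz(n,u,v,z,st=None):
    c,d=ray(n,u,v,st);return c+d*(z-c[2])/d[2]
E
python3 - <<'E'
from h import *
im=cv2.imread("pics/side.png")
c=im[160:270,200:340];cv2.imwrite("pics/sidec.png",cv2.resize(c,None,fx=5.5,fy=5.4,interpolation=cv2.INTER_CUBIC))
for p in[(244,187),(280,188),(243,202),(282,204)]:print(onz("side",*p,.074).round(3))
for p in [(219,250),(311,250),(457,345),(175,190),(319,272)]:print(p,onz("side",*p,0).round(3))
E
```

```text
[0.524 0.178 0.074]
[0.614 0.169 0.074]
[0.522 0.083 0.074]
[0.613 0.069 0.074]
(219, 250) [ 0.468 -0.014  0.   ]
(311, 250) [ 0.673 -0.019  0.   ]
(457, 345) [ 0.873 -0.341  0.   ]
(175, 190) [0.322 0.346 0.   ]
(319, 272) [ 0.678 -0.112  0.   ]
```

View pics/sidec.png

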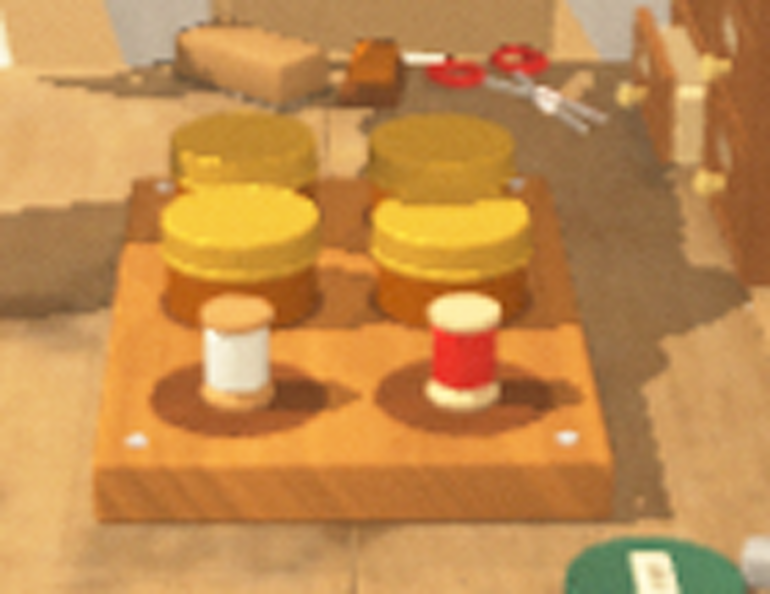

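The crop shows the rack's near bottom edge from (95,520) to (611,520). The lid tops are centred near (240,215), (450,222), (243,141) and (441,145) in crop pixels, and both spools stand in the near row.

```bash
python3 - <<'E'
from h import *
f=lambda x,y,z:onz("side",200+x/5.5,160+y/5.4,z)
a,b=f(95,520,0),f(611,520,0);c,d=f(97,468,.03),f(613,463,.03);e,g=f(133,181,.03),f(553,178,.03)
for n,p in zip("abcdeg",(a,b,c,d,e,g)):print(n,p.round(4))
ctr=(c+d+e+g)/4;yw=np.arctan2(*(d-c+g-e)[[1,0]]);print(ctr,yw,np.linalg.norm(d-c),np.linalg.norm(e-c))
R=np.array([[np.cos(yw),-np.sin(yw)],[np.sin(yw),np.cos(yw)]])
for x in(-46,46):
  for y in(0,95):
    P=ctr[:2]+R@[x/1e3,y/1e3];print(P.round(4))
for x,y in[(240,215),(450,222),(243,141),(441,145)]:print(f(x,y,.075).round(4))
s=bot.state();print(Ro.from_rotvec(s["tcp_rot"]).as_matrix().round(3))
E
```

```text
a [ 0.4662 -0.0421  0.    ]
b [ 0.6699 -0.0469  0.    ]
c [ 0.4686 -0.0538  0.03  ]
d [ 0.6686 -0.0544  0.03  ]
e [0.4698 0.2427 0.03  ]
g [0.6749 0.2415 0.03  ]
[0.57047396 0.09401018 0.03      ] -0.004433705194736535 0.2000481186780111 0.2964496637948575
[0.5245 0.0942]
[0.5249 0.1892]
[0.6165 0.0938]
[0.6169 0.1888]
[0.5235 0.0932 0.075 ]
[0.6135 0.0832 0.075 ]
[0.5243 0.1816 0.075 ]
[0.6153 0.1742 0.075 ]
[[-0.924  0.382 -0.001]
 [ 0.382  0.924 -0.001]
 [ 0.    -0.002 -1.   ]]
```

Call:
move_arm:
  plan:
    - [0.03, -0.03, 0, 0, 0, 2]
    - [0.06, -0.06, 0, 0, 0, 4]
    - [0.09, -0.09, 0, 0, 0, 6]
    - [0.12, -0.12, 0, 0, 0, 8]
    - [0.15, -0.15, 0, 0, 0, 10]
    - [0.18, -0.18, 0, 0, 0, 12]
    - [0.21, -0.21, 0, 0, 0, 14]
    - [0.24, -0.24, 0, 0, 0, 16]
    - [0.27, -0.27, 0, 0, 0, 18]
    - [0.3, -0.3, 0, 0, 0, 20]
    - [0.32, -0.33, 0, 0, 0, 22.5]
    - [0.34, -0.36, 0, 0, 0, 22.5]
    - [0.34, -0.37, 0, 0, 0, 22.5]
    - [0.34, -0.37, 0, 0, 0, 22.5]
    - [0.34, -0.37, 0, 0, 0, 22.5]
  fingers: -1

```text
time: 1.6
eef_pos: [0.5492, 0.139, 0.231]
tcp_rot: [0.001, -3.141, -0.001]
wrist_force: [-0.2, 0.1, -0.7]
finger_gap: -0.002
finger_force: 0.0
```

```bash
python3 - <<'E'
from h import *
s=bot.state();w=bot.camera("wrist")[:,:,::-1].copy();cv2.imwrite("pics/w1.png",w)
b=bot.camera("scene")[:,:,::-1];cv2.imwrite("pics/s1.png",b)
np.savez("s1.npz",**s);print(s["time"],s["eef_pos"],s["tcp_rot"],s["finger_gap"],s["wrist_force"])
E
```

```text
1.6 [0.5492116  0.1389791  0.23103496] [ 1.02079708e-03 -3.14050127e+00 -1.00243087e-03] -0.001860709834276086 [-0.21534268  0.10959259 -0.74148823]
```

View pics/w1.png

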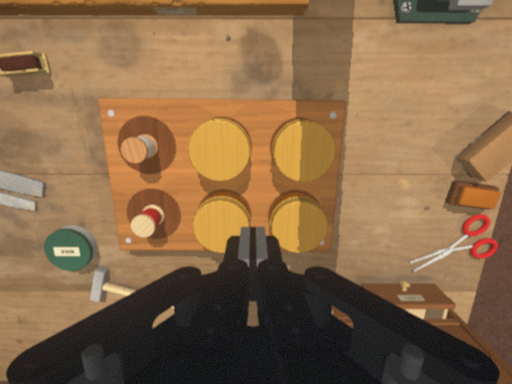

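The wrist view shows the lid tops at about (220,149), (303,149), (222,222) and (299,222). Image right is +y and down is +x. The shut fingertips are at (252,235).

```bash
python3 - <<'E'
from h import *
s=dict(np.load("s1.npz"));w=cv2.imread("pics/w1.png")
g=cv2.GaussianBlur(cv2.cvtColor(w,cv2.COLOR_BGR2GRAY),(3,3),0)
L=cv2.cvtColor(w,cv2.COLOR_BGR2HSV)
for p in[(220,149),(303,149),(222,225),(299,225)]:
    x0,y0=p[0]-42,p[1]-42
    m=cv2.inRange(L[y0:y0+84,x0:x0+84],(20,120,60),(32,255,255))
    cs,_=cv2.findContours(cv2.morphologyEx(m,cv2.MORPH_OPEN,np.ones((3,3))),0,2);c=max(cs,key=cv2.contourArea)
    h=cv2.HoughCircles(g[y0:y0+84,x0:x0+84],cv2.HOUGH_GRADIENT,1,60,param1=80,param2=8,minRadius=25,maxRadius=35)
    print(p,"mask",cv2.boundingRect(c),cv2.minEnclosingCircle(c),"hough",None if h is None else h[0][0]+[x0,y0,0])
    if h is not None:
        u,v,r=h[0][0]+[x0,y0,0]
        for z in(.065,.083):print("   ",onz("wrist",u,v,z,s).round(4),1e3*np.linalg.norm(onz("wrist",u+r,v,z,s)-onz("wrist",u-r,v,z,s)))
for u,v in[(111,113),(333,115),(127,240)]:print(onz("wrist",u,v,.03,s).round(4))
for u,v in[(99,98),(346,101)]:print("c",onz("wrist",u,v,.03,s).round(4))
E
```

```text
Traceback (most recent call last):
ValueError: max() iterable argument is empty
```

```bash
python3 - <<'E'
from h import *
s=dict(np.load("s1.npz"));w=cv2.imread("pics/w1.png")
L=cv2.cvtColor(w,cv2.COLOR_BGR2HSV);P=[(220,149),(303,149),(222,217),(299,217)]
print([L[v,u].tolist() for u,v in P],L[125,265],L[180,260])
for p in P:
    x0,y0=p[0]-42,p[1]-42;h0=L[p[1],p[0]].astype(int)
    m=((L[y0:y0+90,x0:x0+84,0].astype(int)>=19)&(L[y0:y0+90,x0:x0+84,1]>130)).astype(np.uint8)
    m=cv2.morphologyEx(m,cv2.MORPH_OPEN,np.ones((3,3)))
    cs,_=cv2.findContours(m,0,2)
    if cs:
        c=max(cs,key=cv2.contourArea);(u,v),r=cv2.minEnclosingCircle(c);u+=x0;v+=y0
        print(p,np.add(cv2.boundingRect(c),(x0,y0,0,0)),round(u,1),round(v,1),round(r,1),[onz("wrist",u,v,z,s).round(4).tolist() for z in(.065,.083)])
for u,v in[(111,113),(333,115),(127,240)]:print(onz("wrist",u,v,.03,s).round(4))
for u,v in[(99,98),(346,101)]:print("c",onz("wrist",u,v,.03,s).round(4))
E
```

```text
[[19, 164, 219], [19, 164, 157], [19, 173, 214], [18, 169, 171]] [ 14 162 189] [ 14 163 196]
(220, 149) [190 119  60  61] 219.5 149.3 30.6 [[0.5202, 0.1027, 0.065], [0.5176, 0.1049, 0.083]]
(303, 149) [274 121  31  59] 297.0 150.0 29.2 [[0.521, 0.1905, 0.065], [0.5183, 0.1875, 0.083]]
(222, 217) [194 198  54  52] 220.5 223.0 27.7 [[0.6107, 0.101, 0.065], [0.6028, 0.1033, 0.083]]
(299, 217) [271 199  32  53] 294.8 225.1 26.4 [[0.6134, 0.1923, 0.065], [0.6053, 0.1893, 0.083]]
[ 0.4816 -0.0315  0.03  ]
[0.4835 0.2379 0.03  ]
[ 0.6518 -0.0344  0.03  ]
c [ 0.4644 -0.0433  0.03  ]
c [0.4673 0.2521 0.03  ]
```

Call:
move_arm:
  plan:
    - [-0.015, -0.03, -0.02, 0, 0, 0]
    - [-0.028, -0.061, -0.05, 0, 0, 0]
    - [-0.028, -0.061, -0.09, 0, 0, 0]
    - [-0.028, -0.061, -0.12, 0, 0, 0]
    - [-0.028, -0.061, -0.135, 0, 0, 0]
    - [-0.028, -0.061, -0.144, 0, 0, 0]
    - [-0.028, -0.061, -0.146, 0, 0, 0]
    - [-0.028, -0.061, -0.148, 0, 0, 0]
    - [-0.028, -0.061, -0.15, 0, 0, 0]
    - [-0.028, -0.061, -0.15, 0, 0, 0]
    - [-0.028, -0.061, -0.15, 0, 0, 0]

```text
time: 2.8
eef_pos: [0.5224, 0.0774, 0.0819]
tcp_rot: [-0.001, 3.141, -0.0]
wrist_force: [0.1, -0.4, 0.4]
finger_gap: 0.001
finger_force: 0.0
```

```bash
python3 - <<'E'
from h import *
w=bot.camera("wrist")[:,:,::-1];b=bot.camera("side")[:,:,::-1]
c=cv2.resize(b[130:230,190:340],None,fx=4.5,fy=4.5,interpolation=cv2.INTER_CUBIC)[:450,:400]
o=np.zeros((450,912,3),np.uint8);o[:384,:512]=w;o[:,512:]=c
cv2.imwrite("pics/t1.png",cv2.resize(o,(800,395)))
E
```

```text
(no output)
```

View pics/t1.png

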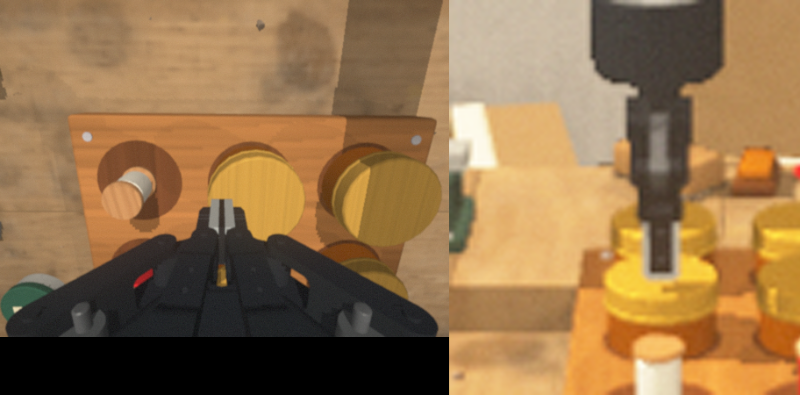

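The fingertip (at (222,205) in the left panel) is over the −y rim of the near-left lid, a little above it. Next I step down.

Call:
move_arm:
  plan:
    - [0, 0, -0.001, 0, 0, 0]
    - [0, 0, -0.002, 0, 0, 0]
    - [0, 0, -0.003, 0, 0, 0]
    - [0, 0, -0.004, 0, 0, 0]
    - [0, 0, -0.005, 0, 0, 0]
    - [0, 0, -0.005, 0, 0, 0]

```text
time: 3.5
eef_pos: [0.5219, 0.0773, 0.0761]
tcp_rot: [0.001, -3.141, -0.0]
wrist_force: [-0.5, 0.4, -0.0]
finger_gap: -0.003
finger_force: 0.0
```

Call:
move_arm:
  plan:
    - [0, 0, -0.001, 0, 0, 0]
    - [0, 0, -0.002, 0, 0, 0]
    - [0, 0, -0.003, 0, 0, 0]
    - [0, 0, -0.003, 0, 0, 0]

```text
time: 3.9
eef_pos: [0.5219, 0.0774, 0.0731]
tcp_rot: [0.002, -3.141, 0.0]
wrist_force: [0.5, -0.0, -0.6]
finger_gap: 0.002
finger_force: 0.0
```

Call:
move_arm:
  plan:
    - [0, 0, -0.0005, 0, 0, 0]
    - [0, 0, -0.001, 0, 0, 0]
    - [0, 0, -0.0015, 0, 0, 0]
    - [0, 0, -0.002, 0, 0, 0]
    - [0, 0, -0.002, 0, 0, 0]

```text
time: 4.4
eef_pos: [0.5221, 0.0772, 0.0713]
tcp_rot: [-0.001, 3.141, -0.0]
wrist_force: [0.4, -0.9, 0.3]
finger_gap: 0.003
finger_force: 0.3
```

Call:
move_arm:
  plan:
    - [0, 0, -0.0005, 0, 0, 0]
    - [0, 0, -0.001, 0, 0, 0]
    - [0, 0, -0.0015, 0, 0, 0]
    - [0, 0, -0.002, 0, 0, 0]
    - [0, 0, -0.002, 0, 0, 0]

```text
time: 4.9
eef_pos: [0.5221, 0.0772, 0.0696]
tcp_rot: [-0.001, 3.141, -0.0]
wrist_force: [-0.3, -2.3, 3.4]
finger_gap: 0.003
finger_force: 2.0
```

Call:
move_arm:
  plan:
    - [0, 0, -0.0003, 0, 0, 0]
    - [0, 0, -0.0005, 0, 0, 0]
    - [0, 0, -0.0005, 0, 0, 0]

```text
time: 5.2
eef_pos: [0.5222, 0.0772, 0.0693]
tcp_rot: [-0.002, 3.141, -0.0]
wrist_force: [-1.3, -1.3, 7.3]
finger_gap: 0.005
finger_force: 3.5
```

Lid 1 (near-left) is rigid: the force rose 4 N over 0.3 mm. Next is the far-left lid.

Call:
move_arm:
  plan:
    - [0, 0, 0.01, 0, 0, 0]
    - [0, 0, 0.025, 0, 0, 0]
    - [0.03, 0, 0.025, 0, 0, 0]
    - [0.06, 0, 0.025, 0, 0, 0]
    - [0.091, 0, 0.025, 0, 0, 0]
    - [0.091, 0, 0.02, 0, 0, 0]
    - [0.091, 0, 0.018, 0, 0, 0]
    - [0.091, 0, 0.016, 0, 0, 0]
    - [0.091, 0, 0.016, 0, 0, 0]
    - [0.091, 0, 0.016, 0, 0, 0]

```text
time: 6.2
eef_pos: [0.6123, 0.0775, 0.085]
tcp_rot: [0.002, -3.141, -0.0]
wrist_force: [0.1, -0.3, 0.3]
finger_gap: -0.002
finger_force: 0.0
```

```bash
python3 - <<'E'
from h import *
w=bot.camera("wrist")[:,:,::-1];b=bot.camera("side")[:,:,::-1]
c=cv2.resize(b[130:230,190:340],None,fx=4.5,fy=4.5,interpolation=cv2.INTER_CUBIC)[:450,:600]
o=np.zeros((450,1112,3),np.uint8);o[:384,:512]=w;o[:,512:]=c
cv2.imwrite("pics/t2.png",cv2.resize(o,(800,324)))
E
```

```text
(no output)
```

View pics/t2.png

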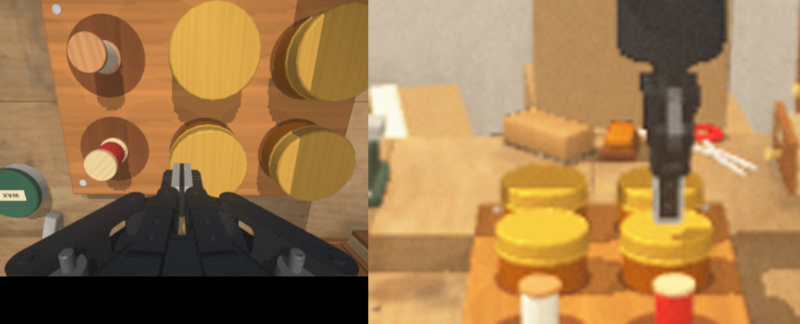

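The tip is over the −y rim of the far-left lid, with nothing else near it.

Call:
move_arm:
  plan:
    - [0, 0, -0.0015, 0, 0, 0]
    - [0, 0, -0.003, 0, 0, 0]
    - [0, 0, -0.0045, 0, 0, 0]
    - [0, 0, -0.006, 0, 0, 0]
    - [0, 0, -0.007, 0, 0, 0]
    - [0, 0, -0.008, 0, 0, 0]
    - [0, 0, -0.008, 0, 0, 0]

```text
time: 7.0
eef_pos: [0.6129, 0.0773, 0.0766]
tcp_rot: [0.001, -3.141, -0.0]
wrist_force: [-0.4, -0.0, 0.5]
finger_gap: -0.001
finger_force: 0.0
```

Call:
move_arm:
  plan:
    - [0, 0, -0.001, 0, 0, 0]
    - [0, 0, -0.002, 0, 0, 0]
    - [0, 0, -0.003, 0, 0, 0]
    - [0, 0, -0.003, 0, 0, 0]

```text
time: 7.4
eef_pos: [0.6129, 0.0774, 0.0736]
tcp_rot: [0.001, -3.141, -0.0]
wrist_force: [0.3, -0.6, 0.1]
finger_gap: -0.0
finger_force: 0.0
```

Call:
move_arm:
  plan:
    - [0, 0, -0.0005, 0, 0, 0]
    - [0, 0, -0.001, 0, 0, 0]
    - [0, 0, -0.0015, 0, 0, 0]
    - [0, 0, -0.002, 0, 0, 0]
    - [0, 0, -0.002, 0, 0, 0]

```text
time: 7.9
eef_pos: [0.613, 0.0773, 0.072]
tcp_rot: [-0.001, 3.141, -0.0]
wrist_force: [-0.5, -0.0, 2.0]
finger_gap: -0.001
finger_force: 0.9
```

Call:
move_arm:
  plan:
    - [0, 0, -0.0003, 0, 0, 0]
    - [0, 0, -0.0006, 0, 0, 0]
    - [0, 0, -0.0006, 0, 0, 0]

```text
time: 8.2
eef_pos: [0.6131, 0.0773, 0.0719]
tcp_rot: [-0.002, 3.141, -0.0]
wrist_force: [-1.5, -0.4, 6.7]
finger_gap: -0.002
finger_force: 2.8
```

The far-left lid is rigid too. Next is the far-right lid, pressed on its +y rim.

Call:
move_arm:
  plan:
    - [0, 0, 0.01, 0, 0, 0]
    - [0, 0, 0.025, 0, 0, 0]
    - [0, 0.04, 0.027, 0, 0, 0]
    - [0, 0.08, 0.027, 0, 0, 0]
    - [0, 0.12, 0.027, 0, 0, 0]
    - [0.001, 0.147, 0.025, 0, 0, 0]
    - [0.001, 0.147, 0.02, 0, 0, 0]
    - [0.001, 0.147, 0.016, 0, 0, 0]
    - [0.001, 0.147, 0.014, 0, 0, 0]
    - [0.001, 0.147, 0.014, 0, 0, 0]

```text
time: 9.2
eef_pos: [0.6139, 0.223, 0.0847]
tcp_rot: [-0.001, -3.141, 0.001]
wrist_force: [0.5, -0.1, 0.4]
finger_gap: -0.002
finger_force: 0.0
```

```bash
python3 - <<'E'
from h import *
w=bot.camera("wrist")[:,:,::-1];b=bot.camera("side")[:,:,::-1]
c=cv2.resize(b[130:230,190:340],None,fx=4.5,fy=4.5,interpolation=cv2.INTER_CUBIC)[:450,:600]
o=np.zeros((450,1112,3),np.uint8);o[:384,:512]=w;o[:,512:]=c
cv2.imwrite("pics/t3.png",cv2.resize(o,(800,324)))
E
```

```text
(no output)
```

View pics/t3.png

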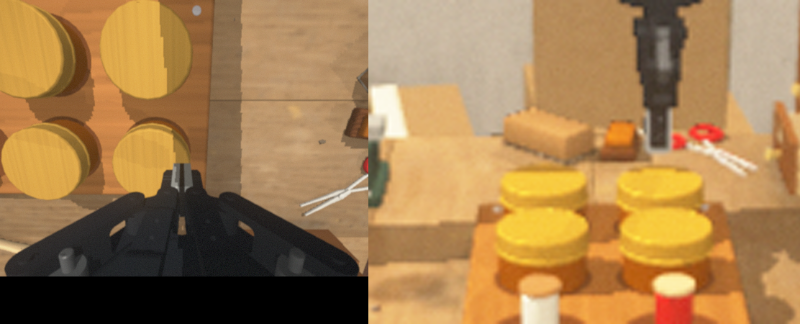

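The far-right lid spans columns 113–188 and the tip is at 181, about 29 mm off its centre. I'll shift it in by 4 mm and descend.

Call:
move_arm:
  plan:
    - [0, -0.002, -0.0015, 0, 0, 0]
    - [0, -0.004, -0.003, 0, 0, 0]
    - [0, -0.004, -0.0045, 0, 0, 0]
    - [0, -0.004, -0.006, 0, 0, 0]
    - [0, -0.004, -0.007, 0, 0, 0]
    - [0, -0.004, -0.008, 0, 0, 0]
    - [0, -0.004, -0.008, 0, 0, 0]

```text
time: 10.0
eef_pos: [0.6139, 0.2204, 0.077]
tcp_rot: [0.002, -3.141, 0.0]
wrist_force: [0.1, -0.8, 0.1]
finger_gap: 0.001
finger_force: 0.0
```

Call:
move_arm:
  plan:
    - [0, 0, -0.001, 0, 0, 0]
    - [0, 0, -0.002, 0, 0, 0]
    - [0, 0, -0.003, 0, 0, 0]
    - [0, 0, -0.003, 0, 0, 0]

```text
time: 10.4
eef_pos: [0.6139, 0.2203, 0.074]
tcp_rot: [0.001, -3.141, 0.0]
wrist_force: [-0.4, -1.0, 0.7]
finger_gap: -0.003
finger_force: 0.0
```

Call:
move_arm:
  plan:
    - [0, 0, -0.0005, 0, 0, 0]
    - [0, 0, -0.001, 0, 0, 0]
    - [0, 0, -0.0015, 0, 0, 0]
    - [0, 0, -0.002, 0, 0, 0]
    - [0, 0, -0.002, 0, 0, 0]

```text
time: 10.9
eef_pos: [0.6139, 0.2203, 0.0721]
tcp_rot: [0.001, -3.141, 0.0]
wrist_force: [0.8, -1.3, 1.0]
finger_gap: -0.005
finger_force: 0.0
```

Call:
move_arm:
  plan:
    - [0, 0, -0.0005, 0, 0, 0]
    - [0, 0, -0.001, 0, 0, 0]
    - [0, 0, -0.0015, 0, 0, 0]
    - [0, 0, -0.002, 0, 0, 0]
    - [0, 0, -0.002, 0, 0, 0]

```text
time: 11.4
eef_pos: [0.614, 0.2204, 0.0704]
tcp_rot: [-0.001, 3.141, 0.0]
wrist_force: [0.1, -0.5, 1.6]
finger_gap: 0.002
finger_force: 0.7
```

Call:
move_arm:
  plan:
    - [0, 0, -0.0003, 0, 0, 0]
    - [0, 0, -0.0006, 0, 0, 0]
    - [0, 0, -0.0006, 0, 0, 0]

```text
time: 11.7
eef_pos: [0.6141, 0.2204, 0.0702]
tcp_rot: [-0.002, 3.141, 0.0]
wrist_force: [-0.8, -1.3, 5.0]
finger_gap: -0.003
finger_force: 2.5
```

The far-right lid is rigid. Last is the near-right lid.

Call:
move_arm:
  plan:
    - [0, 0, 0.01, 0, 0, 0]
    - [0, 0, 0.025, 0, 0, 0]
    - [-0.03, 0, 0.027, 0, 0, 0]
    - [-0.06, 0, 0.027, 0, 0, 0]
    - [-0.093, 0, 0.027, 0, 0, 0]
    - [-0.093, 0, 0.025, 0, 0, 0]
    - [-0.093, 0, 0.022, 0, 0, 0]
    - [-0.093, 0, 0.02, 0, 0, 0]
    - [-0.093, 0, 0.02, 0, 0, 0]

```text
time: 12.6
eef_pos: [0.5222, 0.2202, 0.0896]
tcp_rot: [-0.001, 3.141, 0.0]
wrist_force: [-0.1, -0.3, 0.3]
finger_gap: -0.004
finger_force: 0.0
```

```bash
python3 - <<'E'
from h import *
w=bot.camera("wrist")[:,:,::-1];b=bot.camera("side")[:,:,::-1]
c=cv2.resize(b[130:230,190:340],None,fx=4.5,fy=4.5,interpolation=cv2.INTER_CUBIC)[:450,:600]
o=np.zeros((450,1112,3),np.uint8);o[:384,:512]=w;o[:,512:]=c
cv2.imwrite("pics/t4.png",cv2.resize(o,(800,324)))
E
```

```text
(no output)
```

View pics/t4.png

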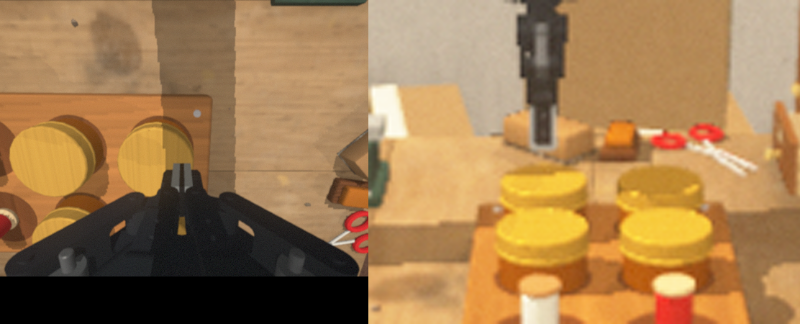

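The near-right lid spans columns 118–193 and the tip is at 181, about 24 mm off centre. Descending.

Call:
move_arm:
  plan:
    - [0, 0, -0.001, 0, 0, 0]
    - [0, 0, -0.002, 0, 0, 0]
    - [0, 0, -0.003, 0, 0, 0]
    - [0, 0, -0.004, 0, 0, 0]
    - [0, 0, -0.005, 0, 0, 0]
    - [0, 0, -0.006, 0, 0, 0]
    - [0, 0, -0.007, 0, 0, 0]
    - [0, 0, -0.007, 0, 0, 0]

```text
time: 13.5
eef_pos: [0.5209, 0.2203, 0.0825]
tcp_rot: [0.001, -3.141, 0.0]
wrist_force: [0.5, 1.0, 0.6]
finger_gap: -0.001
finger_force: 0.0
```

Call:
move_arm:
  plan:
    - [0, 0, -0.001, 0, 0, 0]
    - [0, 0, -0.002, 0, 0, 0]
    - [0, 0, -0.003, 0, 0, 0]
    - [0, 0, -0.004, 0, 0, 0]
    - [0, 0, -0.004, 0, 0, 0]

```text
time: 14.0
eef_pos: [0.5209, 0.2203, 0.0784]
tcp_rot: [0.001, -3.141, 0.0]
wrist_force: [0.5, -0.5, 0.1]
finger_gap: -0.005
finger_force: 0.0
```

Call:
move_arm:
  plan:
    - [0, 0, -0.001, 0, 0, 0]
    - [0, 0, -0.002, 0, 0, 0]
    - [0, 0, -0.003, 0, 0, 0]
    - [0, 0, -0.003, 0, 0, 0]

```text
time: 14.4
eef_pos: [0.5209, 0.2203, 0.0754]
tcp_rot: [0.001, -3.141, 0.0]
wrist_force: [-0.2, 0.1, 0.1]
finger_gap: -0.002
finger_force: 0.0
```

Call:
move_arm:
  plan:
    - [0, 0, -0.0005, 0, 0, 0]
    - [0, 0, -0.001, 0, 0, 0]
    - [0, 0, -0.0015, 0, 0, 0]
    - [0, 0, -0.002, 0, 0, 0]
    - [0, 0, -0.002, 0, 0, 0]

```text
time: 14.9
eef_pos: [0.5209, 0.2203, 0.0735]
tcp_rot: [0.001, -3.141, 0.0]
wrist_force: [0.3, 0.7, -1.1]
finger_gap: 0.003
finger_force: 0.0
```

Call:
move_arm:
  plan:
    - [0, 0, -0.0005, 0, 0, 0]
    - [0, 0, -0.001, 0, 0, 0]
    - [0, 0, -0.0015, 0, 0, 0]
    - [0, 0, -0.002, 0, 0, 0]
    - [0, 0, -0.002, 0, 0, 0]

```text
time: 15.4
eef_pos: [0.5211, 0.2204, 0.072]
tcp_rot: [-0.001, 3.141, 0.0]
wrist_force: [-1.6, -0.3, 3.9]
finger_gap: -0.001
finger_force: 2.1
```

Call:
move_arm:
  plan:
    - [0, 0, -0.0003, 0, 0, 0]
    - [0, 0, -0.0005, 0, 0, 0]
    - [0, 0, -0.0005, 0, 0, 0]

```text
time: 15.7
eef_pos: [0.5211, 0.2204, 0.0719]
tcp_rot: [-0.002, 3.141, 0.0]
wrist_force: [-2.0, -0.7, 7.3]
finger_gap: -0.003
finger_force: 3.7
```

All four pressed stiffly at the end. On the near-left lid, though, contact had already begun at z = 0.0713 and the tip then sank 1.7 mm for 3 N, while the others showed no early contact. That lid is the suspect, so I'll retest it in finer steps.

Call:
move_arm:
  plan:
    - [0, 0, 0.01, 0, 0, 0]
    - [0, 0, 0.022, 0, 0, 0]
    - [0, -0.04, 0.022, 0, 0, 0]
    - [0, -0.08, 0.022, 0, 0, 0]
    - [0, -0.12, 0.022, 0, 0, 0]
    - [0, -0.143, 0.02, 0, 0, 0]
    - [0, -0.143, 0.014, 0, 0, 0]
    - [0, -0.143, 0.008, 0, 0, 0]
    - [0, -0.143, 0.005, 0, 0, 0]
    - [0, -0.143, 0.004, 0, 0, 0]
    - [0, -0.143, 0.003, 0, 0, 0]
    - [0, -0.143, 0.003, 0, 0, 0]

```text
time: 16.9
eef_pos: [0.5209, 0.0781, 0.074]
tcp_rot: [0.003, -3.141, -0.0]
wrist_force: [0.0, 0.0, 0.0]
finger_gap: 0.0
finger_force: 0.0
```

```bash
python3 - <<'E'
from h import *
s=bot.state();print(s["eef_pos"],s["wrist_force"])
cv2.imwrite("pics/r0.png",bot.camera("wrist")[:,:,::-1])
cv2.imwrite("pics/r0s.png",bot.camera("side")[:,:,::-1])
E
```

```text
[0.52092392 0.07807454 0.07402419] [0.02540453 0.00611461 0.01769258]
```

Call:
move_arm:
  plan:
    - [0, 0, -0.0005, 0, 0, 0]
    - [0, 0, -0.001, 0, 0, 0]
    - [0, 0, -0.001, 0, 0, 0]
    - [0, 0, -0.001, 0, 0, 0]

```text
time: 17.4
eef_pos: [0.521, 0.0773, 0.0731]
tcp_rot: [0.001, -3.142, 0.0]
wrist_force: [0.0, -0.4, 0.0]
finger_gap: -0.003
finger_force: 0.0
```

Call:
move_arm:
  plan:
    - [0, 0, -0.0005, 0, 0, 0]
    - [0, 0, -0.0005, 0, 0, 0]
    - [0, 0, -0.0005, 0, 0, 0]

```text
time: 17.7
eef_pos: [0.521, 0.0773, 0.0726]
tcp_rot: [0.001, -3.142, 0.0]
wrist_force: [0.1, -0.2, 0.3]
finger_gap: 0.001
finger_force: 0.0
```

Call:
move_arm:
  plan:
    - [0, 0, -0.0005, 0, 0, 0]
    - [0, 0, -0.0005, 0, 0, 0]
    - [0, 0, -0.0005, 0, 0, 0]

```text
time: 18.0
eef_pos: [0.521, 0.0773, 0.0721]
tcp_rot: [-0.001, 3.142, -0.0]
wrist_force: [-0.4, -0.6, -0.2]
finger_gap: -0.001
finger_force: 0.1
```

Call:
move_arm:
  plan:
    - [0, 0, -0.0005, 0, 0, 0]
    - [0, 0, -0.0005, 0, 0, 0]
    - [0, 0, -0.0005, 0, 0, 0]

```text
time: 18.3
eef_pos: [0.521, 0.0773, 0.0716]
tcp_rot: [-0.001, 3.142, -0.0]
wrist_force: [-0.4, -0.4, -0.0]
finger_gap: 0.0
finger_force: 0.3
```

Call:
move_arm:
  plan:
    - [0, 0, -0.0005, 0, 0, 0]
    - [0, 0, -0.0005, 0, 0, 0]
    - [0, 0, -0.0005, 0, 0, 0]

```text
time: 18.6
eef_pos: [0.521, 0.0773, 0.0711]
tcp_rot: [-0.001, 3.142, -0.0]
wrist_force: [0.2, -1.2, 1.0]
finger_gap: -0.002
finger_force: 0.4
```

Call:
move_arm:
  plan:
    - [0, 0, -0.0005, 0, 0, 0]
    - [0, 0, -0.0008, 0, 0, 0]
    - [0, 0, -0.0008, 0, 0, 0]

```text
time: 18.9
eef_pos: [0.5211, 0.0773, 0.0703]
tcp_rot: [-0.001, 3.141, -0.0]
wrist_force: [-0.6, -1.3, 0.9]
finger_gap: 0.001
finger_force: 0.6
```

Call:
move_arm:
  plan:
    - [0, 0, -0.0005, 0, 0, 0]
    - [0, 0, -0.0007, 0, 0, 0]
    - [0, 0, -0.0007, 0, 0, 0]

```text
time: 19.2
eef_pos: [0.5211, 0.0773, 0.0697]
tcp_rot: [-0.001, 3.141, -0.0]
wrist_force: [-0.2, -1.4, 2.2]
finger_gap: 0.005
finger_force: 1.3
```

```bash
python3 - <<'E'
from h import *
s=bot.state();print(s["time"],s["eef_pos"],s["wrist_force"])
a=cv2.imread("pics/r0.png");b=bot.camera("wrist")[:,:,::-1];c=cv2.imread("pics/r0s.png");d=bot.camera("side")[:,:,::-1]
f=lambda i:cv2.resize(i[150:280,200:360],(400,325),interpolation=cv2.INTER_CUBIC)
g=lambda i:cv2.resize(i[175:225,215:275],(330,275),interpolation=cv2.INTER_CUBIC)
o=np.zeros((600,800,3),np.uint8);o[:325,:400]=f(a);o[:325,400:]=f(b);o[325:,:330]=g(c);o[325:,400:730]=g(d)
cv2.imwrite("pics/r1.png",o)
E
```

```text
19.2 [0.52105352 0.07725078 0.06971608] [-0.21450839 -1.36504069  2.16714937]
```

View pics/r1.png

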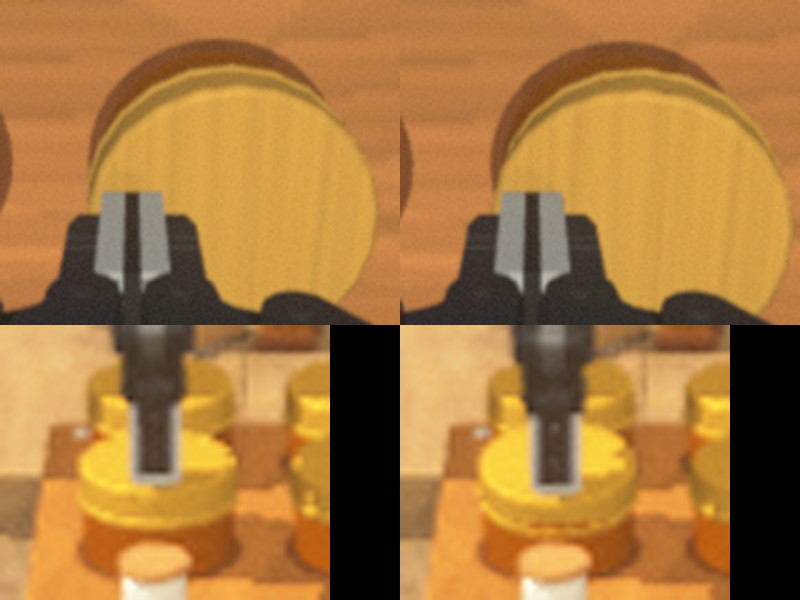

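Pressed, the near-left lid visibly tips down under the finger; its right edge moved from column 376 to 391. It is the loose one. Lifting off, moving to its centre and pressing.

Call:
move_arm:
  plan:
    - [0, 0, 0.005, 0, 0, 0]
    - [0, 0, 0.012, 0, 0, 0]
    - [-0.001, 0.013, 0.012, 0, 0, 0]
    - [-0.001, 0.0255, 0.012, 0, 0, 0]
    - [-0.001, 0.0255, 0.008, 0, 0, 0]
    - [-0.001, 0.0255, 0.005, 0, 0, 0]
    - [-0.001, 0.0255, 0.004, 0, 0, 0]
    - [-0.001, 0.0255, 0.004, 0, 0, 0]
    - [-0.001, 0.0255, 0.004, 0, 0, 0]

```text
time: 20.2
eef_pos: [0.52, 0.1026, 0.0734]
tcp_rot: [0.001, -3.141, 0.0]
wrist_force: [-0.3, -0.4, 0.1]
finger_gap: 0.001
finger_force: 0.0
```

Call:
move_arm:
  plan:
    - [0, 0, -0.0005, 0, 0, 0]
    - [0, 0, -0.001, 0, 0, 0]
    - [0, 0, -0.0015, 0, 0, 0]
    - [0, 0, -0.002, 0, 0, 0]
    - [0, 0, -0.002, 0, 0, 0]

```text
time: 20.7
eef_pos: [0.5201, 0.1027, 0.0724]
tcp_rot: [-0.001, 3.141, -0.0]
wrist_force: [-2.3, -0.4, 6.2]
finger_gap: -0.002
finger_force: 3.2
```

Call:
move_arm:
  plan:
    - [0, 0, -0.0005, 0, 0, 0]
    - [0, 0, -0.001, 0, 0, 0]
    - [0, 0, -0.001, 0, 0, 0]

```text
time: 21.0
eef_pos: [0.5202, 0.1027, 0.0716]
tcp_rot: [-0.002, 3.141, -0.0]
wrist_force: [-2.6, -1.0, 6.8]
finger_gap: -0.002
finger_force: 3.9
```

Call:
move_arm:
  plan:
    - [0, 0, -0.0005, 0, 0, 0]
    - [0, 0, -0.001, 0, 0, 0]
    - [0, 0, -0.001, 0, 0, 0]

```text
time: 21.3
eef_pos: [0.5202, 0.1027, 0.0706]
tcp_rot: [-0.002, 3.141, -0.0]
wrist_force: [-3.5, -0.4, 8.0]
finger_gap: -0.001
finger_force: 4.0
```

It is sliding down at about 7 N from a top height of 0.0725, so the seat should be near 0.068.

Call:
move_arm:
  plan:
    - [0, 0, -0.0005, 0, 0, 0]
    - [0, 0, -0.001, 0, 0, 0]
    - [0, 0, -0.0015, 0, 0, 0]
    - [0, 0, -0.002, 0, 0, 0]
    - [0, 0, -0.002, 0, 0, 0]

```text
time: 21.8
eef_pos: [0.5202, 0.1027, 0.0686]
tcp_rot: [-0.001, 3.141, -0.0]
wrist_force: [-3.4, -0.7, 8.0]
finger_gap: 0.0
finger_force: 4.0
```

Call:
move_arm:
  plan:
    - [0, 0, -0.0005, 0, 0, 0]
    - [0, 0, -0.001, 0, 0, 0]
    - [0, 0, -0.001, 0, 0, 0]

```text
time: 22.1
eef_pos: [0.5202, 0.1027, 0.0679]
tcp_rot: [-0.002, 3.141, -0.0]
wrist_force: [-4.7, -1.1, 9.9]
finger_gap: -0.001
finger_force: 5.0
```

Call:
move_arm:
  plan:
    - [0, 0, -0.0005, 0, 0, 0]
    - [0, 0, -0.001, 0, 0, 0]
    - [0, 0, -0.001, 0, 0, 0]
    - [0, 0, -0.001, 0, 0, 0]

```text
time: 22.5
eef_pos: [0.5202, 0.1027, 0.0677]
tcp_rot: [-0.002, 3.14, -0.001]
wrist_force: [-5.9, -0.8, 17.3]
finger_gap: -0.002
finger_force: 8.4
```

Call:
move_arm:
  plan:
    - [0, 0, -0.0002, 0, 0, 0]
    - [0, 0, -0.0002, 0, 0, 0]
    - [0, 0, -0.0002, 0, 0, 0]
    - [0, 0, -0.0002, 0, 0, 0]
    - [0, 0, -0.0002, 0, 0, 0]

```text
time: 23.0
eef_pos: [0.5202, 0.1027, 0.0676]
tcp_rot: [-0.002, 3.14, -0.001]
wrist_force: [-5.2, -0.9, 19.7]
finger_gap: -0.003
finger_force: 9.1
```

Call:
move_arm:
  plan:
    - [0, 0, 0.004, 0, 0, 0]
    - [0, 0, 0.01, 0, 0, 0]
    - [0, -0.012, 0.01, 0, 0, 0]
    - [0, -0.0255, 0.01, 0, 0, 0]
    - [0, -0.0255, 0.005, 0, 0, 0]
    - [0, -0.0255, 0.003, 0, 0, 0]
    - [0, -0.0255, 0.002, 0, 0, 0]
    - [0, -0.0255, 0.002, 0, 0, 0]

```text
time: 23.8
eef_pos: [0.5197, 0.0765, 0.0676]
tcp_rot: [0.002, -3.141, 0.002]
wrist_force: [-2.7, -3.5, 7.1]
finger_gap: 0.003
finger_force: 3.6
```

Call:
move_arm:
  plan:
    - [0, 0, -0.0005, 0, 0, 0]
    - [0, 0, -0.0005, 0, 0, 0]
    - [0, 0, -0.0005, 0, 0, 0]

```text
time: 24.1
eef_pos: [0.5197, 0.0765, 0.0675]
tcp_rot: [0.002, -3.141, 0.003]
wrist_force: [-4.0, -4.4, 10.0]
finger_gap: 0.001
finger_force: 5.1
```

The rim is now rigid at 10 N and at the same height as the middle, so the lid is level and home. Retreating and handing in.

Call:
move_arm:
  plan:
    - [0, 0, 0.01, 0, 0, 0]
    - [0, 0, 0.03, 0, 0, 0]
    - [0, 0, 0.06, 0, 0, 0]
    - [0, 0, 0.1, 0, 0, 0]
    - [0, 0, 0.14, 0, 0, 0]
    - [0, 0, 0.14, 0, 0, 0]
    - [0, 0, 0.14, 0, 0, 0]
    - [0, 0, 0.14, 0, 0, 0]

```text
time: 24.9
eef_pos: [0.5191, 0.0776, 0.2058]
tcp_rot: [0.002, -3.139, -0.001]
wrist_force: [0.7, -0.7, -0.1]
finger_gap: -0.001
finger_force: 0.0
```

```bash
python3 - <<'E'
from h import *
cv2.imwrite("pics/fin.png",np.vstack([bot.camera("wrist"),bot.camera("side")])[:,:,::-1])
E
python3 -c "
from plant import bot
print(bot.sign_off())"
```

```text
the job is handed in; nothing more can be done
None
```

The loose lid was the near-left one: it rocked on a second rim press, went down 4.8 mm under 20 N at its middle and no longer rocks; I handed the job in at about 25 s, with no lid pressed harder than 20 N in the readings.

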